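Empty the tilting bowl of lug nuts into the catch bin

ROBOT

A 7-joint arm with a two-finger parallel gripper is mounted at the origin on the work surface. World frame = base frame: x ahead of the robot, y to its left, z up, the work surface at z = 0. Lengths are in m, angles in rad, forces in N, time in s.
With the tool pointing down it reaches from about 0.425 to 0.925 m from the base axis. Payload 6.8 kg.
Tool frame: the origin (TCP) lies on the front face of the gripper's body, between the roots of the fingers; the fingertips stand 73 mm ahead of it and the grasp point (between the pads) lies 54 mm ahead of it (env.nose_length is the distance from the TCP to the fingertips, in m); z points along the fingers, y is the line along which they close (so a half turn about z gives the same grasp; the last joint's range is limited). The gripper opens to 85 mm and grips with 20 to 120 N. Pads are 22 mm wide; open, the fingers measure 114 mm over their backs; the gripper's body (76 mm by 85 mm) begins 54 mm behind the grasp point. The pads swing forward as they close: fully open they stand 13 mm farther back than shut.
Start: joints at [1.212, 0.477, 0.022, 1.555, -0.011, 1.109, -0.083], TCP at [0.168, -0.654, 0.304] pointing down, gripper open.
Joint ranges: [-2.96, 2.96], [-0.34, 2.1], [-1.41, 1.46], [0.24, 2.44], [-1.37, 4.51], [0.17, 1.92], [-2.96, 2.96]. Speed limits (rad/s): [2.39, 2.39, 3.14, 3.14, 3.14, 3.14, 3.14].

INTERFACE

Orientations are given as a unit quaternion [w, x, y, z].
In Python, from cell import env, kin, camera, calibration, job gives the robot as it stands. The module is installed in compiled form; this text tells all that it offers. Calls block until the motion is done:
- env.reach(position, orientation): joint-space move of the TCP to a pose.
- env.movel(position, velocity=0.15, rot=None, stop_force=None): straight line of the TCP; rot=None keeps the orientation; velocity is the mean speed in m/s. With stop_force (N) it stops when the force on the tool has changed by that much, and returns True; else False.
- env.goto_joints(angles): joint-space move.
- env.grip(opening, f_grip=None): finger opening in m; f_grip is the grip in N (None keeps the last); returns when the fingers have stopped.
- env.dwell(seconds).
- kin.inverse_kinematics(position, orientation): joint angles nearest the present ones, or None.
- env.get_state(): the state.
- camera(name): name is "scene" or "top" or "wrist"; returns (picture, depth): 384x512x3 uint8, blue, green, red; 384x512 float32, m along the optical axis (not along the pixel's ray), 0 where there is no reading.
- calibration(name): a dict with "fx", "fy", "cx", "cy" (pixels), "rvec" (rotation vector, rad) and "tvec" (3), from world to camera coordinates, as OpenCV has them. Camera axes: x right, y down, z forward; pixel columns grow to the right and rows downward; lengths in m; the calibration is good to about 2 mm. A picture is of the moment at which its call begins: read the wrist's pose just before it. calibration takes no time and is no camera call; for the wrist camera it gives the pose at the moment of the call.
A pose or a line that the arm cannot do raises env.PlanningError and nothing moves.
- job.job_done(): hands the job in; it is judged then, once.
The state is a dict: "time": time; "qpos": joint angles; "joint_velocities": joint speeds; "joint_torque": joint torques, N m; "tcp_pos": TCP position; "orientation": TCP orientation; "force": force on the tool from outside, world axes, zero at the start; "torque": the same for the moment, N m; "opening": finger opening in m; "gripper_force": force on a finger pad.
Only numpy, scipy, OpenCV 4.12 (cv2) and the standard library are available. Lean on these libraries where they do the work, as an engineer would, in place of code of your own. Each camera call takes 0.05 s, during which the arm holds its last target. There are 200 camera calls.

TASK

The five cleaned lug nuts in the tilting bowl have to come out. Set the orange bin gently on the narrow ledge in front of the bowl, then swing the bowl over (its red handle is there for that) so that all five nuts drop into the bin, and stand the empty bowl upright again. Leave the bin on its ledge, spill no nut, and leave the can, the jar and the wrench where they are.

Things in the scene. Friction and masses are not known exactly. Their poses are not given: they have to be found in the camera images.
- stand: Blue steel stand, fixed: base plate 270 x 160 x 12 mm, two posts (34 x 12 mm, at y = +-66 mm, 202 mm high) with the bowl between. Origin on the bench, straight below the bowl's pivot. x points the way the bowl pours (to the ledge), y lies along the pivot; the red handle is on the -y side. It pours roughly to the robot's right, with the handle on the robot's side.
- pivot (a point): Point on the bowl's pivot axis, midway between the posts, 185 mm above the bench. Axes as the stand's.
- ledge (a point): Centre of the top of the narrow steel ledge on the stand's base: 100 mm long (stand's x), 40 mm wide, top 42 mm above the bench, centre 100 mm from the pivot along the stand's x. Axes as the stand's. The bin belongs here, centred, lengthwise along the stand's x; it then clears the upright lip by 16 mm (seen from above) and the swinging bowl passes over it.
- bowl (a joint): Tilt of the aluminium bowl, rad: 0 upright, growing as the mouth swings over to the stand's +x (the ledge); stops at -0.35 and 2.4. Stiff hinge (0.24 N m friction): it stays where it is left; no stop or click at 0. The nuts begin to slide out at about 1.7 to 2.2; go on to about 2.35, slowly, for all to fall.
- lip (a point): Pouring lip, the rim point furthest to the stand's +x; turns with the bowl. Upright it is 14 mm to +x of and 65 mm above the pivot. The bowl is 105 mm high, 76 mm across at the foot, 100 mm at the mouth, wall 4 mm, floor 5 mm, about 0.25 kg; upright, its foot is 40 mm below the pivot and its axis 36 mm to the stand's -x of it.
- bar (a point): Middle of the bowl's red handle, a round bar 12 mm thick, parallel to and 100 mm from the pivot axis, turning with the bowl; it runs from y = -80 mm (10 mm thick lever arm) to -152 mm in the stand's frame, this point at -116 mm. Bowl upright: 68 degrees back from straight up (92.7 mm to the stand's -x of and 37.5 mm above the pivot); at tilt 2.35: 67 degrees past straight up.
- bin: Loose orange open-topped plastic bin, 140 mm long (its x), 68 mm wide (its y), 66 mm high, wall and floor 4 mm, about 0.25 kg, empty. Origin at the centre of its underside, z up. It can be gripped from above across its width.
- nut0: Steel hexagonal lug nut 1 of 5, 19 mm across flats, 26 mm long (its z), 35 g; origin at its middle. At the start it stands in the bowl.
- nut1: Steel hexagonal lug nut 2 of 5, 19 mm across flats, 26 mm long (its z), 35 g; origin at its middle. At the start it stands in the bowl.
- nut2: Steel hexagonal lug nut 3 of 5, 19 mm across flats, 26 mm long (its z), 35 g; origin at its middle. At the start it stands in the bowl.
- nut3: Steel hexagonal lug nut 4 of 5, 19 mm across flats, 26 mm long (its z), 35 g; origin at its middle. At the start it stands in the bowl.
- nut4: Steel hexagonal lug nut 5 of 5, 19 mm across flats, 26 mm long (its z), 35 g; origin at its middle. At the start it stands in the bowl.
- can: Green spray can, 64 mm diameter, 135 mm high, loose; a bystander. Origin at the centre of its underside.
- jar: Amber jar with a black lid, 60 mm diameter, 80 mm high, loose; a bystander. Origin at the centre of its underside.
- wrench: Steel wrench lying flat near the bench's far right side, loose; a bystander. Origin at the middle of its underside, its length along its x.
Not all that is in view belongs to the job. Of the things that look like the bin, the middle-sized one is meant.

How it is judged:
By the outcome, as a careful person would: the job done as asked, in the order asked, and still so for the second after the job is handed in, with the robot touching nothing.
It also fails if it takes over 72 s, if anything falls off the work surface, if the arm or the gripper's body presses on something with over 40 N, if the wrist force passes 120 N, or if a joint passes its speed limit or range.

## Working session

There is one attempt and no reset: what is moved stays moved. The work goes in short steps, each a Python script; the robot and the scene stay as the last script left them, time stands still between calls to the robot, and variables do not carry over. Pictures are saved under pics/ and viewed, at most 10 in all, crops included, and the job is handed in when it is done.

```bash
mkdir -p pics
cat > h.py <<'E'
import numpy as np, cv2
from scipy.spatial.transform import Rotation as R
from cell import env, kin, camera, calibration, job
def cloud(name):
    img,d=camera(name); c=calibration(name)
    v,u=np.mgrid[:384,:512]
    P=np.stack([(u-c["cx"])/c["fx"]*d,(v-c["cy"])/c["fy"]*d,d],-1)
    Rm=R.from_rotvec(np.ravel(c["rvec"])).as_matrix()
    W=(P-np.ravel(c["tvec"]))@Rm
    W[d==0]=np.nan
    return img,W
def down(yaw): # tool z down; tool y axis at angle yaw in world
    y=np.array([np.cos(yaw),np.sin(yaw),0]); z=np.array([0,0,-1.]); x=np.cross(y,z)
    q=R.from_matrix(np.stack([x,y,z],1)).as_quat(); return np.r_[q[3],q[:3]]
E
python3 - <<'E'
from h import *
for n in ("top","scene"):
    i,W=cloud(n); np.savez(f"{n}0.npz",i=i,W=W); cv2.imwrite(f"pics/{n}0.png",cv2.resize(i,(768,576)))
s=env.get_state(); print(s["time"],s["orientation"],s["opening"],env.nose_length)
E
```

```text
0.1 [-7.79058099e-04  9.92146757e-01  1.25076693e-01 -1.61335696e-04] 0.08537871527666226 0.0726
```

View pics/top0.png

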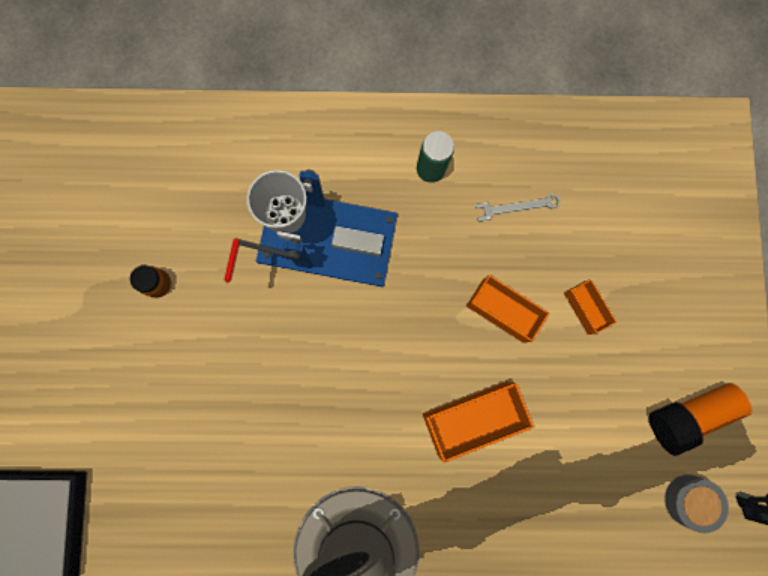

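View pics/scene0.png

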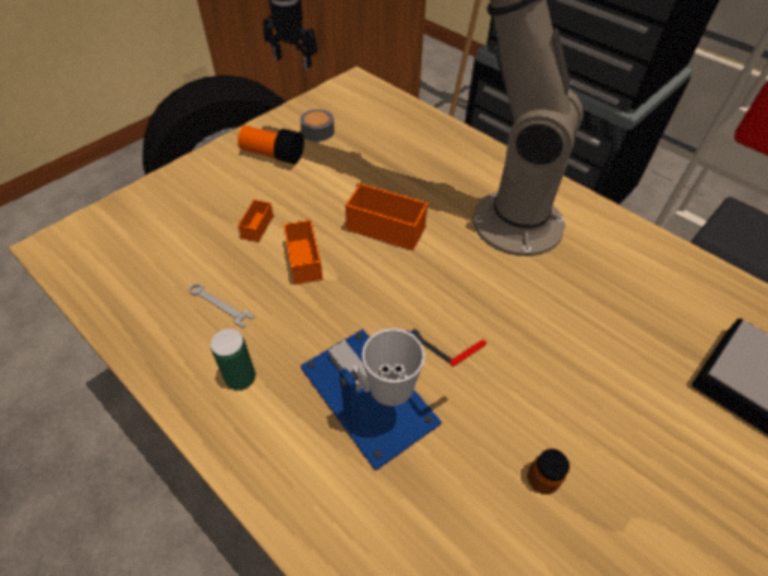

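The top view shows the middle-sized bin at about (507,309), the ledge at (358,240), and the red bar from (237,240) to (228,280). The bowl is at (278,200) with five nuts, the can at (435,155), the jar at (150,281) and the wrench at (517,208). Next I'll measure them.

Run:
```python
from h import *
D=np.load("top0.npz"); i,W=D["i"].astype(int),D["W"]
b,g,r=i[...,0],i[...,1],i[...,2]; z=W[...,2]
def rect(m,n):
    p=W[m]; p=p[~np.isnan(p[:,0])]
    (c,s,a)=cv2.minAreaRect((p[:,:2]*1000).astype(np.float32)); print(n,len(p),np.round(c,1),np.round(s,1),round(a,2),"z",np.round(np.nanpercentile(p[:,2],[2,50,98]),3))
    return p
def box(x0,y0,x1,y1):
    m=np.zeros(z.shape,bool); m[int(y0/1.5):int(y1/1.5),int(x0/1.5):int(x1/1.5)]=1; return m
orange=(r>120)&(b<80)&(r>g*1.6)
for n,bx in dict(mid=(455,265,560,352),small=(560,270,625,340),big=(415,370,545,470)).items():
    m=box(*bx)&orange; rect(m,n); rect(m&(z>0.03),n+"_rim"); rect(m&(z<0.01),n+'floor')
rect(box(325,220,390,260)&(abs(z-.042)<.006),"ledge")
rect(box(250,180,405,295)&(b>r*1.8)&(b>90)&(abs(z-.012)<.006),"base")
red=(r>150)&(g<60)&(b<60)&box(215,230,250,290); p=rect(red,"bar")
q=p[:,:2]-p[:,:2].mean(0); print(p.mean(0),np.linalg.svd(q)[2][0])
rect(box(410,125,460,185)&(z>.125),"can"); rect(box(125,255,175,300)&(z>.07),"jar")
p=rect(box(240,160,315,240)&(z>.235),"bowlrim")
D=np.load("scene0.npz"); W=D["W"]; i=D["i"].astype(int);b,g,r=i[...,0],i[...,1],i[...,2]; z=W[...,2]
rect(box(325,335,375,385)&(abs(z-.042)<.006),"ledgeS")
rect(box(295,325,445,470)&(b>r*1.8)&(abs(z-.012)<.006),"baseS")
red=(r>150)&(g<60)&(b<60)&box(440,330,500,380);p=rect(red,"barS");q=p[:,:2]-p[:,:2].mean(0); print(p.mean(0),np.linalg.svd(q)[2][0])
rect(box(355,320,430,400)&(z>.235),"rimS")
```

```text
mid 906 [ 474.9 -297. ] [140.   67.6] 57.45 z [-0.001  0.004  0.067]
mid_rim 247 [ 474.9 -297. ] [140.   67.6] 57.45 z [0.052 0.064 0.068]
midfloor 656 [ 472.4 -299.8] [126.8  65.8] 57.39 z [-0.002  0.003  0.008]
small 417 [ 482.  -468.1] [99.  49.2] 28.95 z [-0.002  0.004  0.049]
small_rim 137 [ 482.4 -467.7] [98.  48.3] 28.45 z [0.036 0.045 0.05 ]
smallfloor 277 [ 480.8 -468.8] [92.2 49.2] 28.81 z [-0.002  0.002  0.007]
big 1695 [ 254.1 -231.1] [ 98. 183.] 21.77 z [-0.     0.005  0.088]
big_rim 386 [ 257.5 -230.2] [ 89.7 183. ] 21.13 z [0.06  0.085 0.089]
bigfloor 1298 [ 247.  -231.6] [ 89.2 179.7] 20.14 z [-0.     0.004  0.009]
ledge 424 [612.4   3.3] [99.4 40.7] 79.32 z [0.036 0.041 0.046]
base 1877 [623.6  67.7] [267.  158.1] 79.7 z [0.007 0.011 0.016]
bar 96 [535.  214.6] [ 9.3 72.8] 79.71 z [0.223 0.227 0.231]
[0.53510091 0.21413915 0.22698953] [-0.98237548  0.1869182 ]
can 344 [ 776.9 -148.7] [58.1 60.2] 25.38 z [0.126 0.134 0.138]
jar 273 [524.9 414.9] [52.6 51.7] 7.46 z [0.072 0.079 0.083]
bowlrim 305 [637.2 137.2] [98.3 97.6] 78.54 z [0.236 0.248 0.251]
ledgeS 277 [613.8   4.8] [100.9  40.3] 80.35 z [0.038 0.042 0.045]
baseS 2453 [625.8  69.9] [265.9 156.4] 79.48 z [0.008 0.012 0.016]
barS 101 [537.3 214.9] [ 9.8 71.5] 81.0 z [0.223 0.228 0.23 ]
[0.53832619 0.21544163 0.2273197 ] [ 0.98483223 -0.17350928]
rimS 419 [637.9 138.9] [98.4 98.4] 67.93 z [0.236 0.247 0.252]
```

```bash
cat >> h.py <<'E'
A=np.radians(-100.4); EX=np.array([np.cos(A),np.sin(A),0]); EY=np.array([-EX[1],EX[0],0])
LEDGE=np.array([.6131,.0040,.042]); PIV=LEDGE-.1*EX; PIV[2]=.185
def bar(t,y=-.122):
    a=t-np.radians(68); return PIV+.1*np.sin(a)*EX+y*EY+np.array([0,0,.1*np.cos(a)])
def st(m=""):
    s=env.get_state(); print(m,round(s["time"],2),np.round(s["tcp_pos"],4),"F",np.round(s["force"],1),"op",round(s["opening"],4),"gf",np.round(s["gripper_force"],1)); return s
E
python3 - <<'E'
from h import *
q1=down(np.radians(-32.55)); q2=down(np.radians(-10.4)); q3=down(np.radians(79.6))
for n,p,q in (("pick",[.4749,-.297,.092],q1),("place",[.6131,.004,.134],q2),("b0",bar(0)+[0,0,.053],q3),("b1",bar(1.2)+[0,0,.053],q3),("b2",bar(2.37)+[0,0,.053],q3)):
    j=kin.inverse_kinematics(p,q); print(n,p,None if j is None else np.round(j,2))
env.reach([.4749,-.297,.20],q1); st("above")
env.movel([.4749,-.297,.092],velocity=.12); st("down")
env.grip(.055,25); st("grip")
env.movel([.4749,-.297,.26],velocity=.12); s=st("lift")
if s["opening"]>.06:
    env.reach([.6131,.004,.26],q2); st("over ledge")
    i,d=camera("scene"); cv2.imwrite("pics/carry.png",cv2.resize(i[130:340,130:410],(800,600)))
E
```

```text
pick [0.4749, -0.297, 0.092] [ 0.66  0.59 -0.27  1.96  0.26  0.62 -0.35]
place [0.6131, 0.004, 0.134] [ 0.28  0.64 -0.52  1.81  0.42  0.81 -0.64]
b0 [0.52789364 0.21557564 0.27546066] [ 0.32  0.58 -1.13  1.79  0.58  1.15  0.4 ]
b1 [0.51091835 0.12308456 0.33799132] [ 0.54  0.39 -1.12  1.82  0.38  1.17  0.69]
b2 [0.49444353 0.03332033 0.27579863] [ 0.65  0.38 -1.01  1.96  0.38  1.01  0.85]
above 1.86 [ 0.4743 -0.2988  0.2002] F [-0.3 -0.4  0.2] op 0.0854 gf 0.0
down 2.91 [ 0.4754 -0.2972  0.0926] F [-0.9  0.9 -0.2] op 0.0853 gf 0.0
grip 3.21 [ 0.4753 -0.2972  0.0929] F [-0.4  0.2  7.2] op 0.0675 gf 30.2
lift 4.76 [ 0.4745 -0.2968  0.2592] F [-0.3  0.9 -1.8] op 0.0678 gf 29.4
over ledge 6.01 [0.6129 0.0014 0.2597] F [-0.3 -0.3 -3. ] op 0.0675 gf 29.3
```

View pics/carry.png

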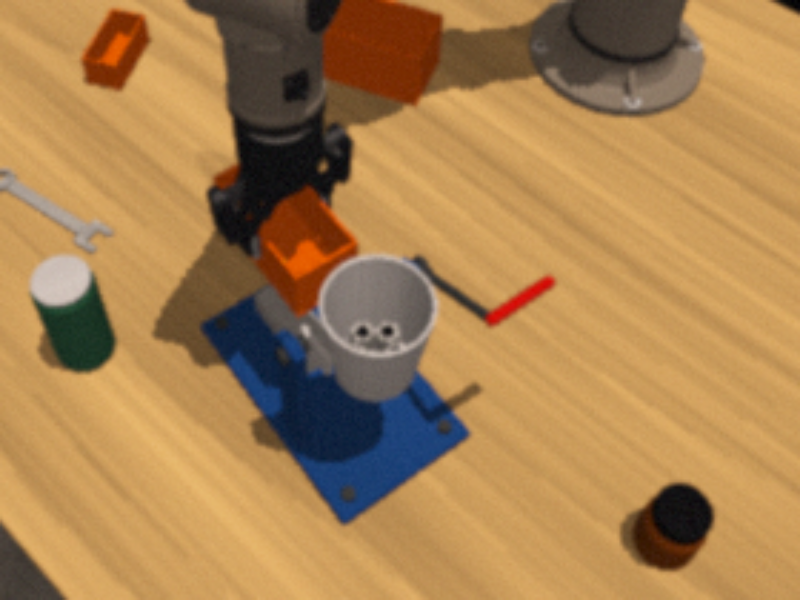

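The crop shows the bin held level at (300,250) beside the bowl's lip, above the ledge at (275,305). Nothing has been disturbed, so I'll lower it.

Run:
```python
from h import *
env.movel([.6131,.004,.155],velocity=.08); env.dwell(.3); st("near")
print(env.movel([.6131,.004,.131],velocity=.012,stop_force=2.5)); s=st("contact")
env.grip(.085); env.dwell(.3); s=st("open")
p=s["tcp_pos"]; env.movel([p[0],p[1],.27],velocity=.1); st("up")
i,W=cloud("top"); b,g,r=[i[...,k].astype(int) for k in range(3)]
env.reach(bar(0)+[-.0,0,.16],down(np.radians(79.6))); st("above bar")
i,W=cloud("top"); np.savez("top1.npz",i=i,W=W); b,g,r=[i[...,k].astype(int) for k in range(3)]
d=np.linalg.norm(W[...,:2]-LEDGE[:2],axis=-1)
m=(r>120)&(b<80)&(r>g*1.6)&(d<.1); P=W[m]
print(cv2.minAreaRect((P[:,:2]*1000).astype(np.float32)),len(P),np.nanpercentile(P[:,2],[2,50,98]))
cv2.imwrite("pics/placed.png",cv2.resize(i[90:220,130:300],(784,600)))
i,W=cloud("scene"); b,g,r=[i[...,k].astype(int) for k in range(3)]
d=np.linalg.norm(W[...,:2]-LEDGE[:2],axis=-1)
m=(r>100)&(b<80)&(r>g*1.6)&(d<.1); P=W[m]
print(cv2.minAreaRect((P[:,:2]*1000).astype(np.float32)),len(P),np.nanpercentile(P[:,2],[2,50,98]))
```

```text
near 7.83 [0.6132 0.004  0.1552] F [-0.9  0.1 -2.8] op 0.0675 gf 29.3
True
contact 9.32 [0.6131 0.004  0.1349] F [-0.9  0.3  5. ] op 0.0677 gf 30.1
open 9.93 [0.612  0.0038 0.1336] F [ 0.  -0.1 -0.4] op 0.0849 gf 0.0
up 11.45 [0.6116 0.0037 0.2692] F [ 0.2  1.1 -0.9] op 0.0852 gf 0.0
above bar 12.54 [0.5284 0.2142 0.3817] F [-0.3  0.6  0.2] op 0.0851 gf 0.0
((621.4099731445312, 7.779273986816406), (152.736328125, 81.4737548828125), 79.0554428100586) 1039 [0.03999268 0.04664512 0.1092234 ]
((597.5575561523438, 5.929283142089844), (142.5004425048828, 105.54839324951172), 79.89046478271484) 1020 [0.04274508 0.06424077 0.10888921]
```

View pics/placed.png

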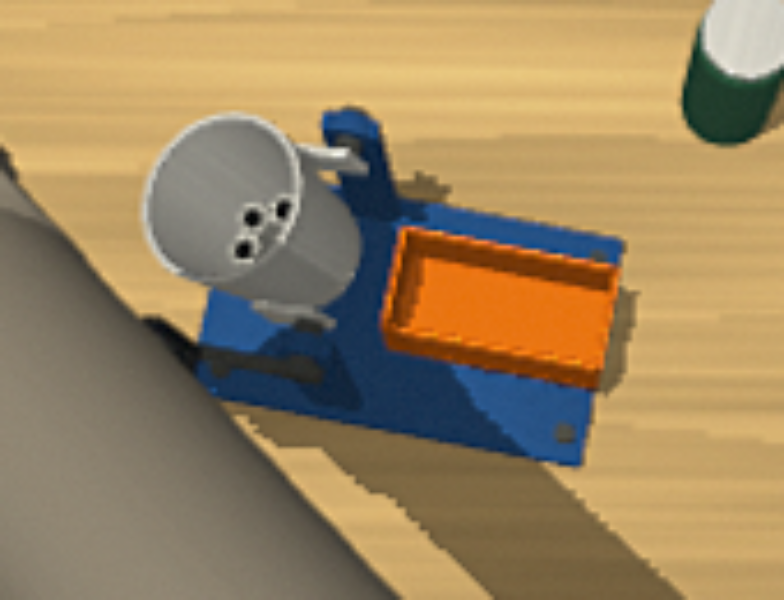

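The bin sits on the ledge at (500,305). The bowl, though, now leans away from it, with its rim at (225,200): the arm must have brushed it on that transit. All visible nuts are still inside. I'll find the bar's current position and check the bin on its rim only.

Run:
```python
from h import *
for n in ("top","scene"):
    i,W=cloud(n); b,g,r=[i[...,k].astype(int) for k in range(3)]
    d=np.linalg.norm(W[...,:2]-LEDGE[:2],axis=-1)
    P=W[(r>80)&(b<90)&(r>g*1.5)&(d<.1)&(abs(W[...,2]-.108)<.005)]
    print(n,cv2.minAreaRect((P[:,:2]*1000).astype(np.float32)),len(P))
    dd=np.linalg.norm(W[...,:2]-PIV[:2],axis=-1)
    P=W[(r>120)&(g<60)&(b<60)&(dd<.22)&(d>.12)&(W[...,2]>.1)]
    print("red",len(P))
    if len(P):
        L=(P-PIV)@np.stack([EX,EY,[0,0,1]],1); print(np.round(np.percentile(L,[2,50,98],axis=0),4))
    L=(W-PIV)@np.stack([EX,EY,[0,0,1]],1)
    m=(abs(L[...,0])<.16)&(abs(L[...,1])<.055)&(L[...,2]>.03)&(L[...,2]<.12)&(abs(r-b)<40); Q=L[m]; print("bowl",len(Q),np.round(np.percentile(Q,[1,99],axis=0),3))
cv2.imwrite("pics/s2.png",cv2.resize(i[150:330,180:420],(800,600)))
```

```text
top ((614.324462890625, 2.5862655639648438), (139.65582275390625, 68.59601593017578), 79.78797912597656) 214
red 0
bowl 372 [[-0.1   -0.049  0.031]
 [-0.002  0.046  0.065]]
scene ((615.3262939453125, 3.4595489501953125), (141.37265014648438, 69.56143951416016), 78.86898040771484) 161
red 72
[[-0.1062 -0.1453  0.0044]
 [-0.1026 -0.1193  0.0085]
 [-0.0973 -0.0783  0.0116]]
bowl 392 [[-0.101 -0.047  0.03 ]
 [-0.007  0.048  0.065]]
```

View pics/s2.png

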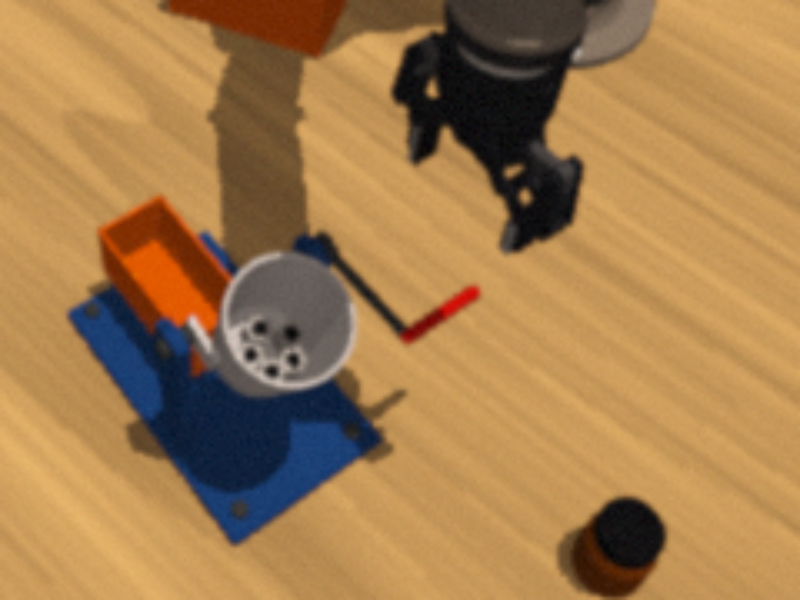

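The bowl now rests at its -0.35 stop: the bar is at local (-0.100, +0.003), about (440,313) in the crop, with all five nuts still inside. The bin is centred within 2 mm. I'll take the bar there and begin the swing.

```bash
cat >> h.py <<'E'
Y=-.125; Q3=down(np.radians(79.6)); H=np.array([0,0,.053])
def swing(t0,t1,rate,off=np.zeros(3)):
    n=max(1,int(np.ceil(abs(t1-t0)/.15))); mx=0
    for t in np.linspace(t0,t1,n+1)[1:]:
        env.movel(bar(t,Y)+H+off,velocity=.1*rate)
        s=env.get_state(); f=np.linalg.norm(s["force"]); mx=max(mx,f)
        if f>50 or s["opening"]<.008: st(f"ABORT {t}"); raise SystemExit
    st(f"tilt {t1} maxF {mx:.1f}")
E
python3 - <<'E'
from h import *
p=bar(-.35,Y)+H
env.movel([p[0],p[1],.36],rot=Q3); env.movel(p,velocity=.08); st("at bar")
env.grip(.005,25); env.dwell(.2); s=st("grip")
if s["opening"]>.008:
    swing(-.35,0,.5); swing(0,1.35,.5)
    i,d=camera("scene"); cv2.imwrite("pics/s3.png",cv2.resize(i[150:330,180:420],(800,600)))
E
```

```text
at bar 14.68 [0.5265 0.2234 0.2419] F [-0.  -0.   0.6] op 0.0849 gf 0.0
grip 15.54 [0.5263 0.2233 0.2415] F [ 0.1 -0.2  0.8] op 0.0111 gf 24.3
tilt 0 maxF 2.7 16.69 [0.525  0.2166 0.2759] F [-0.   2.6  0.8] op 0.011 gf 24.8
tilt 1.35 maxF 20.2 20.86 [0.5053 0.1089 0.3383] F [-5.1 -0.3 15.5] op 0.0111 gf 27.2
```

View pics/s3.png

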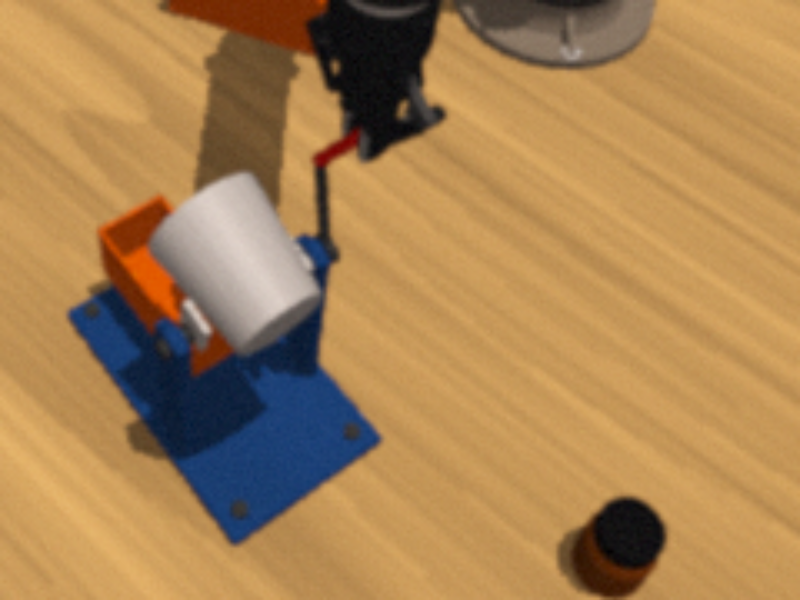

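The bowl is at tilt 1.35 with its mouth over the bin near (160,240), the gripper holds the bar at (345,145), and forces are low. I'll pour slowly.

Run:
```python
from h import *
swing(1.35,1.65,.3); swing(1.65,2.36,.09); env.dwell(1.5)
i,d=camera("scene"); cv2.imwrite("pics/s4.png",cv2.resize(i[150:330,180:420],(800,600)))
st()
```

```text
tilt 1.65 maxF 10.1 22.21 [0.5002 0.0807 0.3276] F [0.4 1.5 4.9] op 0.0109 gf 27.1
tilt 2.36 maxF 6.5 30.83 [0.4916 0.0345 0.2768] F [2.9 5.3 2.2] op 0.0108 gf 27.4
 32.38 [0.4916 0.0345 0.2768] F [2.8 3.4 2. ] op 0.0109 gf 27.4
```

View pics/s4.png

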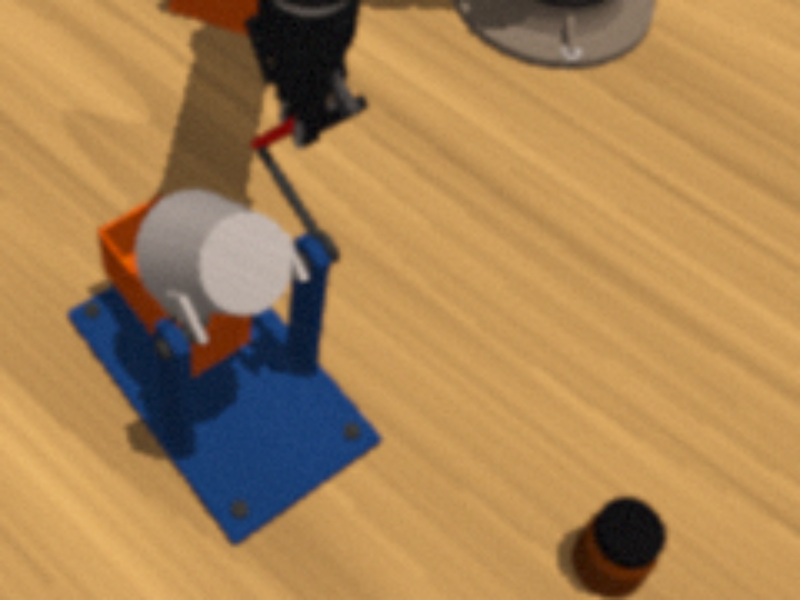

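The bowl is turned right over above the bin at (215,250), and there are no nuts on the plate or bench. I'll swing it back to upright and count the nuts before letting go.

Run:
```python
from h import *
swing(2.36,0,.4); env.dwell(.2)
for n in ("top","scene"):
    i,W=cloud(n); b,r=i[...,0].astype(int),i[...,2].astype(int)
    L=(W-PIV)@np.stack([EX,EY,[0,0,1]],1)
    m=(abs(L[...,0]+.04)<.09)&(abs(L[...,1])<.055)&(L[...,2]>.055)&(L[...,2]<.12)&(abs(r-b)<40); Q=L[m]
    A=np.c_[Q[:,:2],np.ones(len(Q))]; c=np.linalg.lstsq(A,Q[:,2],rcond=None)[0]
    print(n,len(Q),"tilt~",-c[0],"y",c[1],np.round(np.percentile(Q,[1,50,99],axis=0),3).tolist())
    np.savez(n+"3.npz",i=i,W=W)
    c=i[90:220,130:300] if n=="top" else i[150:330,180:420]
    cv2.imwrite(f"pics/{n}5.png",cv2.resize(c,(784,600)))
st()
```

```text
tilt 0 maxF 14.9 40.65 [0.525  0.2161 0.2749] F [-1.2 -1.1 -2.3] op 0.0111 gf 27.3
top 254 tilt~ 0.001651998659854129 y -0.01377407649725608 [[-0.083, -0.05, 0.055], [-0.041, 0.002, 0.063], [0.014, 0.046, 0.068]]
scene 338 tilt~ 0.01636095834976068 y 0.005007088598151889 [[-0.085, -0.049, 0.055], [-0.034, -0.001, 0.064], [0.012, 0.049, 0.068]]
 40.95 [0.5249 0.216  0.2753] F [-1.1 -1.8 -2. ] op 0.0108 gf 27.2
```

View pics/top5.png

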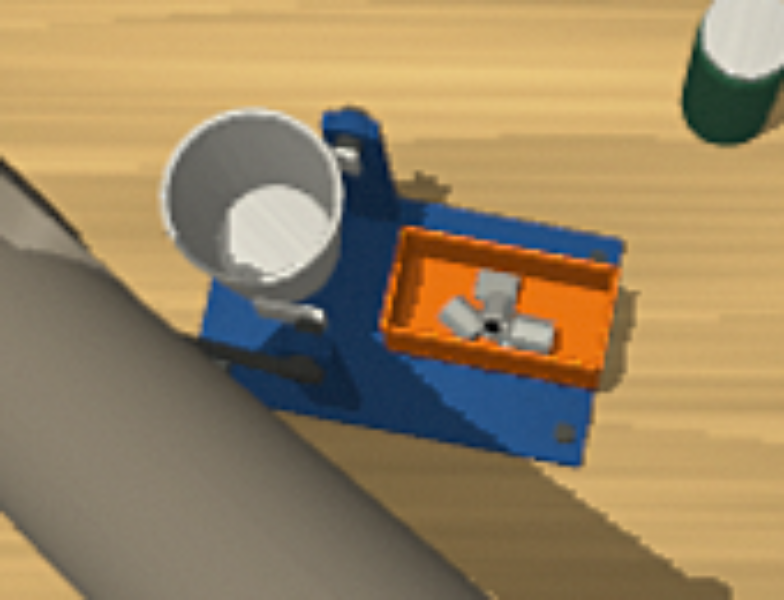

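View pics/scene5.png

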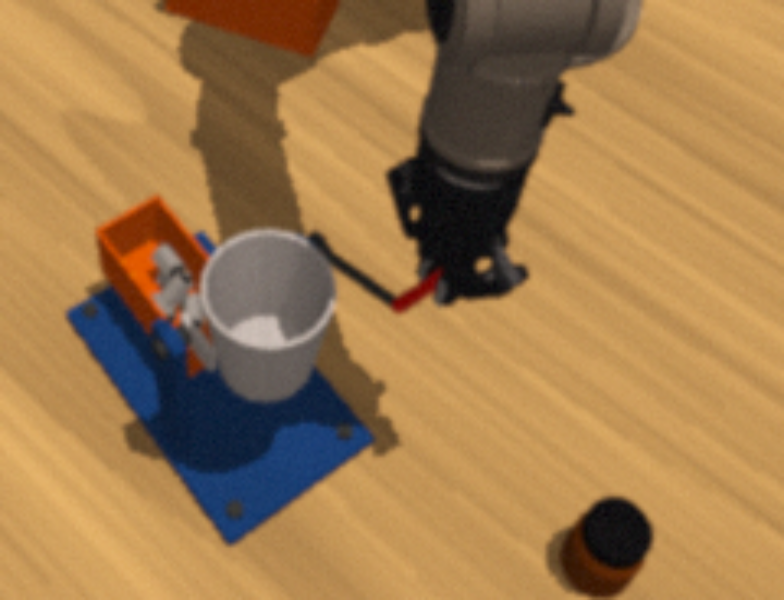

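The bowl is empty and upright, within about 0.02 rad. The nuts are clumped in the bin at (500,315): three lying and at least one standing. I'll release, go straight up and away, then take a closer look.

Run:
```python
from h import *
env.grip(.085); p=st("open")["tcp_pos"]
env.movel([p[0],p[1],.45],velocity=.12); st("up")
q=p-.09*EY; env.movel([q[0],q[1],.45]); env.dwell(.2)
out=[]
for n,(x0,y0,x1,y1) in dict(top=(208,135,270,178),scene=(200,200,270,270)).items():
    i,W=cloud(n); b,g,r=[i[...,k].astype(int) for k in range(3)]
    L=(W-PIV)@np.stack([EX,EY,[0,0,1]],1)
    m=(abs(L[...,0]+.04)<.09)&(abs(L[...,1])<.055)&(L[...,2]>.055)&(L[...,2]<.12)&(abs(r-b)<40); Q=L[m]
    c=np.linalg.lstsq(np.c_[Q[:,:2],np.ones(len(Q))],Q[:,2],rcond=None)[0]; print(n,"tilt~",-c[0])
    d=np.linalg.norm(W[...,:2]-LEDGE[:2],axis=-1)
    P=W[(r>80)&(b<90)&(r>g*1.5)&(d<.1)&(abs(W[...,2]-.108)<.005)]; print(cv2.minAreaRect((P[:,:2]*1000).astype(np.float32)))
    red=L[(r>150)&(g<60)&(b<60)&(abs(L[...,1]+.116)<.045)&(abs(L[...,0]+.09)<.04)&(L[...,2]>-.05)]; print("bar",len(red),np.round(red.mean(0),4) if len(red) else "")
    for nm,cc,hz in (("can",(.777,-.149),.125),("jar",(.525,.415),.07)):
        P=W[(np.hypot(W[...,0]-cc[0],W[...,1]-cc[1])<.06)&(W[...,2]>hz)]; print(nm,np.round(P.mean(0),3) if len(P) else "")
    out.append(cv2.resize(i[y0:y1,x0:x1],(400,400),interpolation=cv2.INTER_CUBIC))
cv2.imwrite("pics/final.png",np.hstack(out)); st()
```

```text
open 41.66 [0.5249 0.2162 0.2755] F [0.2 1.2 0.7] op 0.0846 gf 0.0
up 43.27 [0.5248 0.2159 0.4492] F [ 0.6 -0.2 -0.2] op 0.0854 gf 0.0
top tilt~ 0.0031761598256728894
((614.2806396484375, 2.4832992553710938), (139.563720703125, 69.0543212890625), 79.18415832519531)
bar 102 [-0.092  -0.115   0.0423]
can [ 0.776 -0.149  0.134]
jar 
scene tilt~ 0.019311148499605576
((615.8428344726562, 3.0974655151367188), (140.108154296875, 69.6827392578125), 78.55606842041016)
bar 96 [-0.0942 -0.1105  0.0429]
can [ 0.78  -0.146  0.134]
jar [0.527 0.417 0.079]
 44.32 [0.4369 0.2322 0.4498] F [ 0.   0.5 -0.2] op 0.0849 gf 0.0
```

View pics/final.png

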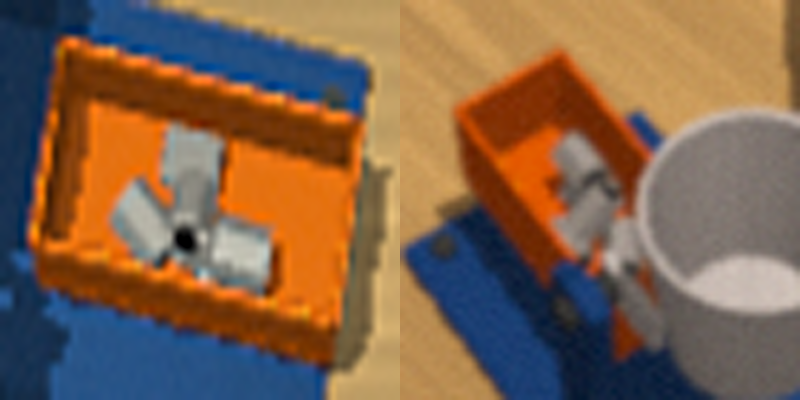

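The left half shows three lying nuts around a tilted one whose bore is at (185,240); a fifth may be underneath. I'll check the heights in the bin and look for anything new elsewhere.

Run:
```python
from h import *
np.set_printoptions(linewidth=250)
i,W=cloud("top"); b,g,r=[i[...,k].astype(int) for k in range(3)]
print(np.round((W[144:172,218:252,2]-.046)*1000)[::1,::1].astype(int))
o=np.load("top0.npz")["W"]; dz=W[...,2]-o[...,2]
m=(dz>.008)&(W[...,2]<.06)&(np.linalg.norm(W[...,:2]-LEDGE[:2],axis=-1)>.09)
n,lab,stt,c=cv2.connectedComponentsWithStats(m.astype(np.uint8))
print([(s[4],np.round(W[lab==k].mean(0),3).tolist()) for k,s in enumerate(stt) if k and s[4]>8])
L=(W-PIV)@np.stack([EX,EY,[0,0,1]],1)
m=(np.hypot(L[...,0]+.036,L[...,1])<.033)&(L[...,2]<.05); print("bowl floor z",np.round(np.nanpercentile(L[m][:,2],[2,50,98]),3))
```

```text
[[                  41                   11                   13                   13                   16                   18                   21                   24                   25                   28                   31
                    31                   40                   38                   40                   44                   45                   47                   46                   52                   55                   56
                    61                   57                   63                   61                   62                   60                   63                   61                   57                  -30                  -34
                   -36]
 [                  30                    5                   -4                    0                    5                    6                   11                    8                   18                   15                   18
                    19                   24                   24                   27                   31                   31                 
[... 19697 characters left out ...]
.743]), (np.int32(9), [1.506, 0.379, -0.743]), (np.int32(10), [1.507, 0.037, -0.744]), (np.int32(13), [1.494, -0.099, -0.744]), (np.int32(9), [1.474, 0.866, -0.743]), (np.int32(10), [1.479, 0.572, -0.745]), (np.int32(9), [1.451, 0.59, -0.743]), (np.int32(15), [1.47, -0.568, -0.744]), (np.int32(9), [1.448, -0.696, -0.743]), (np.int32(12), [1.412, 1.226, -0.745]), (np.int32(9), [1.388, 0.819, -0.744]), (np.int32(10), [1.412, -1.015, -0.743]), (np.int32(9), [1.418, -1.373, -0.744]), (np.int32(11), [1.357, 1.006, -0.744]), (np.int32(11), [1.36, -0.312, -0.744]), (np.int32(9), [0.837, -1.374, -0.745])]
bowl floor z [-0.177 -0.036 -0.031]<stdin>:4: RuntimeWarning: invalid value encountered in cast
```

The right-hand nut's top is 38 mm above the bin floor, so it lies on the fifth. That puts all five in the bin, with the bowl empty and upright and nothing new on the bench.

```bash
python3 -c "
from h import *
print(job.job_done())"
```

```text
the job is handed in; nothing more can be done
None
```

I handed the job in: the bin is on its ledge, the bowl is empty and upright, and all five nuts are in the bin (the fifth inferred from stacking height); on the way the arm knocked the still-full bowl back to its -0.35 stop, spilling nothing, the can and jar did not move, and I did not re-measure the wrench.

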